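# Refit the return filter of a hydraulic tank and hold its bayonet cap down

### The job

Refit the return filter of the hydraulic tank: stand the pleated filter element stem up in the open bore of the filter head and let go of it, then fit the cap with the bar handle: lugs through the two notches, push down against the spring, and turn clockwise about a quarter turn to the stop, so that its ears lie over the ears of the flange. Finish while still holding the cap there, at the stop and pressed down flush on the flange (the spring lifts it otherwise), so that I can run in the locking screws. Leave the tools and materials lying around where they are.

Things in the scene. Friction and masses are not known exactly. Their poses are not given: they have to be found in the camera images.
- tank: Grey painted steel tank fixed to the bench, 150 x 220 mm (its x, y); lid 164 x 234 mm, top 84 mm above the bench. Origin on the bench under its middle, z up. On the lid: the filter head, 45 mm towards +y; towards -y two plugged ports and a breather, up to 18 mm above the lid.
- filter_head: Fixed filter head on the tank, z up; origin at the centre of the flange's top face, 100 mm above the bench. Steel flange 86 mm across, 5 mm thick, with two ears (20 mm wide, out to 54 mm) at +x and -x. Stops inside end the cap's clockwise turn when the cap's x axis lies along this x axis (either way round).
- head_notch (a point): One of the two notches in the lip of the head's mouth, on top of the flange, 27 mm from the axis, 80 deg anticlockwise (from above) of the flange's +x; the other is opposite. The mouth has radius 23 mm; the notches are 17 mm wide and reach out to radius 31.5 mm. A stop keeps lugs in the notches from turning anticlockwise.
- bore_seat (a point): Centre of the top of the spring plate at rest, 61 mm below the flange's top. Under the 5 mm lip is the lug chamber (15 mm deep, radius 33 mm), below it the bore for the element, radius 22.5 mm, with this plate in it. It marks the place and does not move with the plate.
- spring_plate (a joint): Plate in the bore that carries the element: m pushed down, 0 at rest, at most 0.013. The spring pushes up with 5 N plus 0.8 N a millimetre. With element and cap in and the cap flush it reads about 0.009 (12 N); with the cap turned but not held down about 0.005.
- filter_element: Loose filter element, upright, about 0.14 kg: pleated cream paper between black end caps, 40 mm diameter, 55 mm tall, with a round black pull stem on top, 13 mm diameter, 26 mm tall (81 mm in all). Origin at the centre of its underside, z up. At rest in the head its stem stands 20 mm out of the flange.
- element_stem (a point): Point on the axis of the element's stem, 71 mm above the element's underside (10 mm below the stem's top).
- filter_cap: Loose aluminium cap, about 0.3 kg, standing on its spigot (42 mm diameter, 15 mm long, hollow). Origin at the spigot's lower end, z up; x along bar, ears and lugs; same after half a turn. Disc 15 to 34 mm up, 76 mm diameter, two ears out to 51 mm at +x, -x. Bar handle on top, 34 to 56 mm up, 58 mm long (x), 14 mm wide (y).
- cap_lug (a point): Outer end of one of the cap's two lugs, at its lower edge, 29.5 mm from the axis at +x (the other at -x). Lugs are 12 mm wide, 6 mm tall, at the spigot's lower end. They are clear below the lip when the disc is less than 4 mm above the flange; let go after the turn, the cap rises 4 mm until they bear under the lip.
- cap_seat (a point): Centre of the underside of the cap's disc, 15 mm above the cap's origin; it comes to the origin of filter_head when the cap is fully down.
- cap_bar (a point): Middle of the cap's bar handle, 46 mm above the cap's origin (10 mm below the top of the bar).
- pliers: Bystander: pliers with red grips lying flat, 59 x 171 x 12 mm. Origin at the centre of its underside.
- wax_tin: Bystander: flat round tin, 71 mm diameter, 28 mm tall. Origin at the centre of its underside.
- sanding_block: Bystander: cork sanding block, 60 x 105 x 29 mm. Origin at the centre of its underside.
- screwdriver_a: Bystander: screwdriver with red handle, 195 mm long. Origin at the centre of its underside.
- half_log: Bystander: half log with birch bark, 71 x 142 x 42 mm. Origin at the centre of its underside.

How it is judged:
By the outcome, as a careful person would: the job done as asked, in the order asked, and still so for the second after the job is handed in, while the arm keeps its last pose, push and grip.
It also fails if it takes over 67 s, if anything falls off the work surface, if the arm or the gripper's body presses on something with over 40 N, if the wrist force passes 120 N, or if a joint passes its speed limit or range.

### The arm

A 6-joint arm with a two-finger parallel gripper is mounted at the origin on a cart in front of the work surface, level with it; the furniture and walls round the work are solid. World frame = base frame: x ahead of the robot, y to its left, z up, the work surface at z = 0. Lengths are in mm, angles in degrees, forces in N, time in s.
With the tool pointing down it reaches from about 350 to 850 mm from the base axis. Payload 8.1 kg.
Tool frame: the origin (TCP) lies between the finger pads; the fingertips stand 14 mm ahead of it and the grasp point (between the pads) lies 5 mm behind it; z points along the fingers, x is the direction in which the jaws open and shut, and the axes are right-handed (so a half turn about z gives the same grasp; the last joint's range is limited). The gripper opens to 85 mm and grips with 20 to 120 N. Pads are 22 mm wide; open, the fingers measure 114 mm over their backs; the gripper's body (76 mm by 85 mm) begins 54 mm behind the grasp point. The pads swing forward as they close: fully open they stand 13 mm farther back than shut.
Start: joints at [-68.549, 7.471, 85.268, -0, 87.261, -4.893], TCP at [266.281, -537.68, 245.292] pointing down, gripper open.
Joint ranges: [-169.43, 169.43], [-51.17, 129.36], [1.28, 143.12], [-76.62, 256.62], [0, 156.53], [-152.29, 152.29]. Speed limits (degrees/s): [136.94, 136.94, 159.86, 180, 180, 180].

### API

Orientations are given as [roll, pitch, yaw] about the fixed x, y, z axes, in that order (R = Rz(yaw) Ry(pitch) Rx(roll)).
In Python, from bench import r, vision, job gives the robot as it stands.
- The arm moves only by the tool send_rows, never from a script. Its arguments are lists of equal length, an entry for each row: "dp": the shift along the world's x, y, z in mm, a list of three; "rot": the turn, a rotation vector about the world's x, y, z in rad, a list of three. In form: {"dp": [[tx, ty, tz], ...], "rot": [[wx, wy, wz], ...]}. A call has 1 to 5 rows; each row is the pose to reach, as a shift and turn from the pose commanded when the call began; what a row does not reach only later rows make up. A row lasts 1/8 s, in which the tool goes at most 62.5 mm and 10.7 degrees, less where a joint would pass 70% of its speed; a pose out of reach is approached as far as the arm can. A call with a gripper value outside its range is refused whole. "jaw" is the finger opening in mm, from 0 to 85.4, set as the call begins (left out, the last holds). The fingers move at their own pace and stop on an object; "force" is the grip in N (left out, the last holds). Time passes only in rows, so rows that repeat a pose let the fingers close. It gives the time, the measured TCP pose, the force and the opening at its end, in the units of the state.
- r.sense(): the state, without advancing time (a new reading comes with each control period).
- vision.snapshot(name): name is "scene" or "top" or "wrist"; returns a dict with "pixels" (400x640x3 uint8, red, green, blue), "depth" (400x640 float32, mm along the optical axis (not along the pixel's ray), 0 where there is no reading), "intrinsics" (3x3 intrinsics, pixels), "world_from_camera" (4x4, takes a point from camera to world coordinates); the wrist camera has in their place "T_tool_cam" (4x4, takes a point from camera to tool coordinates, whose origin is the TCP and whose axes are the tool frame's). Camera axes: x right, y down, z forward; pixel columns grow to the right and rows downward; lengths in mm; the calibration is good to about 2 mm. A picture is of the moment at which its call begins: read the wrist's pose just before it.
- job.hand_in(): hands the job in, once; it reports no verdict.
The state is a dict: "time": time; "joint_pos": joint angles; "qd": joint speeds; "joint_efforts": joint torques, N m; "tool_pos": TCP position; "tcp_rot": TCP orientation; "ft_force": force on the tool from outside, world axes, zero at the start; "wrist_torque": the same for the moment, N m; "finger_gap": finger opening in mm.
Only numpy, scipy, OpenCV 4.12 (cv2) and the standard library are available. Lean on these libraries where they do the work, as an engineer would, in place of code of your own. Each camera call takes 0.05 s, during which the arm holds its last target.

## Working session

There is one attempt and no reset: what is moved stays moved. The work goes in short steps, Python scripts to look and compute and a tool call to move; the robot and the scene stay as the last step left them, time stands still between calls to the robot, and variables do not carry over. Pictures are saved under pics/ and viewed, and the job is handed in when it is done.

Besides the shell and the picture viewer there is one more tool, called after "Call:" by a JSON object that holds its "op" and its "data", one argument or row to a line. send_rows: Moves the arm, as the interface text tells. Its arguments: {"type":"object","properties":{"dp":{"type":"array"},"rot":{"type":"array"},"jaw":{"type":"number"},"force":{"type":"number"}},"required":["dp","rot"]}

```bash
ls; mkdir -p pics; cat > h.py <<'E'
import numpy as np, cv2
from bench import r, vision, job
def snap(n,f):
    s=r.sense(); d=vision.snapshot(n); cv2.imwrite('pics/'+f+'.png',cv2.cvtColor(d['pixels'],cv2.COLOR_RGB2BGR)); 
    np.savez('pics/'+f+'.npz',**{k:v for k,v in d.items()},tp=s['tool_pos'],tr=s['tcp_rot']); return s,d
E
python3 - <<'E'
from h import *
for n in('scene','top','wrist'):
    s,d=snap(n,n+'0'); print(n,{k:(v.tolist() if k not in('pixels','depth') else (v.shape,(v>0).mean())) for k,v in d.items()})
print(s)
E
```

```text
pics
scene {'pixels': ((400, 640, 3), np.float64(0.99999609375)), 'depth': ((400, 640), np.float64(0.9959296875)), 'intrinsics': [[446.6894214040966, 0.0, 313.73232721543434], [0.0, 446.6894214040966, 204.44173775850703], [0.0, 0.0, 1.0]], 'world_from_camera': [[-0.8426579014320579, -0.3060305452340923, 0.44302704944263216, -103.97142253646508], [-0.5381786188211363, 0.5047746087878023, -0.6749565679115177, 991.9216569701268], [-0.017071479077525632, -0.8071851706435428, -0.5900514086884805, 964.4170651415358], [0.0, 0.0, 0.0, 1.0]]}
top {'pixels': ((400, 640, 3), np.float64(1.0)), 'depth': ((400, 640), np.float64(0.99618359375)), 'intrinsics': [[504.15220119764996, 0.0, 315.72625212567027], [0.0, 504.15220119764996, 201.5688361919018], [0.0, 0.0, 1.0]], 'world_from_camera': [[0.09781901250627646, -0.963352345243233, 0.2497672911064614, 64.84678317385688], [-0.9951851573973225, -0.09313308214914551, 0.03054065332416963, -42.17403101766503], [-0.006159812364311728, -0.2515521574619534, -0.9678241414574618, 1887.8511352335333], [0.0, 0.0, 0.0, 1.0]]}
wrist {'pixels': ((400, 640, 3), np
[... 465 characters left out ...]
5], [0.0, 0.0, 0.0, 1.0]]}
{'time': 0.1, 'joint_pos': array([-6.85491110e+01,  7.51222469e+00,  8.53264914e+01,  5.22149227e-04,
        8.72601735e+01, -4.89112455e+00]), 'qd': array([-0.05390127, -0.11627794, -0.10372813, -0.13076451, -0.14293542,
       -0.08071524]), 'joint_efforts': array([ 2.98145780e-03, -5.70949388e+01, -5.01942337e+01, -4.91044739e-05,
        8.21196969e-03,  1.01693178e-05]), 'tool_pos': array([ 266.09849699, -537.21930416,  244.30116742]), 'tcp_rot': array([-1.79991049e+02,  9.84850285e-02, -6.36580042e+01]), 'ft_force': array([-0.62483689, -0.43172085,  0.50323815]), 'wrist_torque': array([-0.01611388,  0.02765791,  0.02798616]), 'finger_gap': 85.25658600286151}
```

View pics/scene0.png

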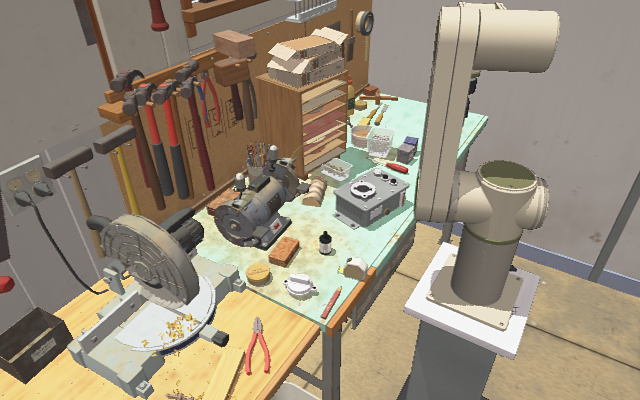

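View pics/top0.png

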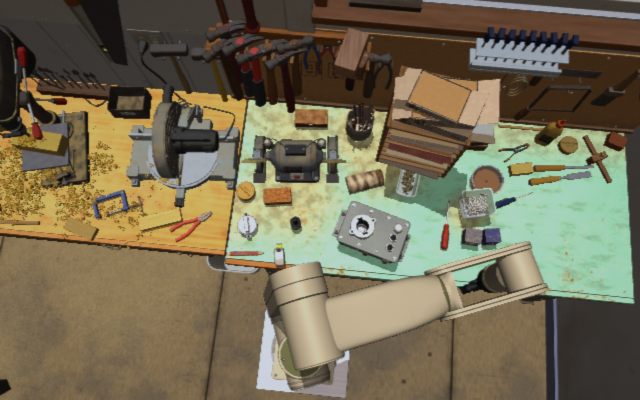

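View pics/wrist0.png

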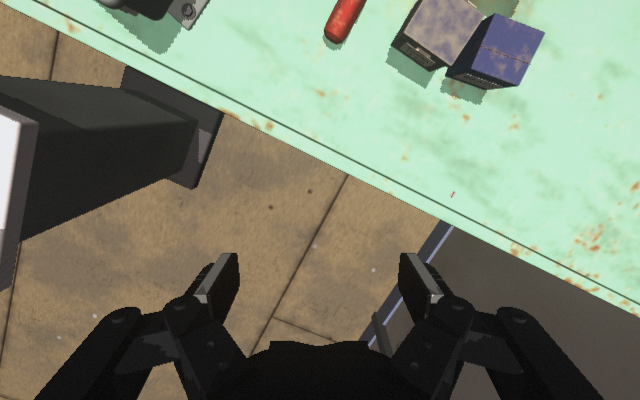

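The scene view shows the element at about (325,242), the cap at (300,284) and the head at (363,188). In the top view they are at (296,224), (248,226) and (363,226). I'll take coarse positions from these two views.

```bash
cat >> h.py <<'E'
from scipy.spatial.transform import Rotation as Ro
def load(f):
    return dict(np.load('pics/'+f+'.npz'))
def campose(d):
    if 'world_from_camera' in d: return d['world_from_camera']
    T=np.eye(4); T[:3,:3]=Ro.from_euler('xyz',d['tr'],degrees=True).as_matrix(); T[:3,3]=d['tp']; return T@d['T_tool_cam']
def ray(d,uv):
    T=campose(d); v=T[:3,:3]@np.linalg.inv(d['intrinsics'])@np.array([uv[0],uv[1],1.]); return T[:3,3],v/v[2]
def onplane(d,uv,z):
    o,v=ray(d,uv); return o+v*(z-o[2])
def pts(d):
    T=campose(d); h,w=d['depth'].shape; u,v=np.meshgrid(np.arange(w),np.arange(h)); Z=d['depth']
    K=d['intrinsics']; P=np.stack([(u-K[0,2])/K[0,0]*Z,(v-K[1,2])/K[1,1]*Z,Z],-1); return P@T[:3,:3].T+T[:3,3]
def tri(obs):
    A=np.zeros((3,3));b=np.zeros(3)
    for d,uv in obs:
        o,v=ray(d,uv); v=v/np.linalg.norm(v); M=np.eye(3)-np.outer(v,v); A+=M;b+=M@o
    p=np.linalg.solve(A,b); e=[np.linalg.norm((np.eye(3)-np.outer(v/np.linalg.norm(v),v/np.linalg.norm(v)))@(p-o)) for o,v in [ray(d,uv) for d,uv in obs]]
    return p,e
E
python3 - <<'E'
from h import *
t=load('top0');s=load('scene0');P=pts(t);Q=pts(s)
for uv in [(296,219),(296,224),(248,226),(363,226),(397,229),(340,205),(408,262)]: print('top',uv,P[uv[1],uv[0]].round(0))
for uv in [(325,234),(325,242),(300,284),(363,188),(375,190)]: print('sc',uv,Q[uv[1],uv[0]].round(0))
a=cv2.imread('pics/top0.png')[180:280,220:430];cv2.imwrite('pics/topz.png',cv2.resize(a,None,fx=3.8,fy=3.8,interpolation=2))
a=cv2.imread('pics/scene0.png')[160:310,240:420];cv2.imwrite('pics/scz.png',cv2.resize(a,None,fx=4,fy=4,interpolation=2))
E
```

```text
top (296, 219) [461.  81.  68.]
top (296, 224) [446.  80.  53.]
top (248, 226) [422. 258.  45.]
top (363, 226) [ 467. -170.   29.]
top (397, 229) [ 451. -287.  107.]
top (340, 205) [546. -77.   5.]
top (408, 262) [ 352. -349.    4.]
sc (325, 234) [450.  89.  77.]
sc (325, 242) [444.  98.  53.]
sc (300, 284) [423. 269.  32.]
sc (363, 188) [ 462. -188.   84.]
sc (375, 190) [ 422. -200.   82.]
```

View pics/topz.png

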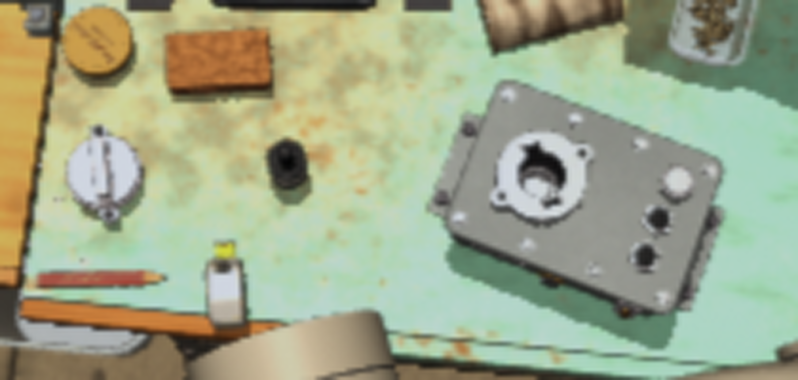

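View pics/scz.png

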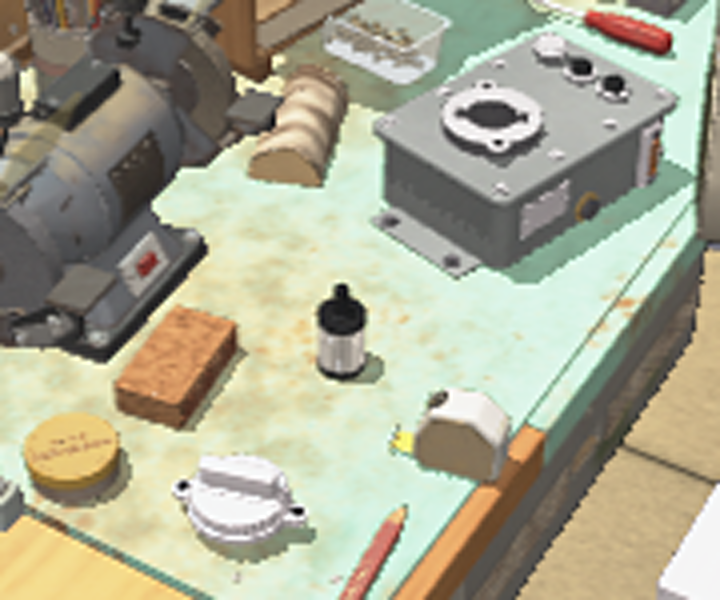

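The element is near (447,84), the head near (462,-180) and the cap near (422,262). I'll go over the head first for a close look.

Call:
{"op": "send_rows", "data": {
  "dp": [
    [28,51,0],
    [56,102,0],
    [84,153,0],
    [112,204,0],
    [140,255,0]
  ],
  "rot": [
    [0,0,0],
    [0,0,0],
    [0,0,0],
    [0,0,0],
    [0,0,0]
  ]
}}

```text
time: 0.78
tool_pos: [406.7, -280.9, 245.1]
tcp_rot: [-180.0, 0.0, -63.7]
ft_force: [1.0, 0.3, 0.5]
finger_gap: 85.5
```

Call:
{"op": "send_rows", "data": {
  "dp": [
    [28,51,-15],
    [56,102,-30],
    [56,102,-30],
    [56,102,-30]
  ],
  "rot": [
    [0,0,0],
    [0,0,0],
    [0,0,0],
    [0,0,0]
  ]
}}

```text
time: 1.27
tool_pos: [462.1, -180.7, 215.2]
tcp_rot: [180.0, 0.0, -63.6]
ft_force: [-0.4, -0.5, -0.5]
finger_gap: 85.7
```

```bash
python3 - <<'E'
from h import *
s,d=snap('wrist','w1'); print(s['time'],s['tool_pos'],s['tcp_rot'],s['joint_pos'])
P=pts(load('w1'))
print([P[v,u].round(0) for u,v in[(318,200),(318,150),(280,200),(360,200)]])
E
```

```text
1.275 [ 462.13949159 -180.6661796   215.19624286] [ 1.79963651e+02  1.28361881e-03 -6.35881668e+01] [-2.72545375e+01 -7.86746789e+00  1.03722250e+02 -2.86696026e-02
  8.41677884e+01  3.63365478e+01]
[array([ 450., -186.,   55.]), array([ 502., -161.,   83.]), array([ 435., -149.,   67.]), array([ 476., -219.,   83.])]
```

View pics/w1.png

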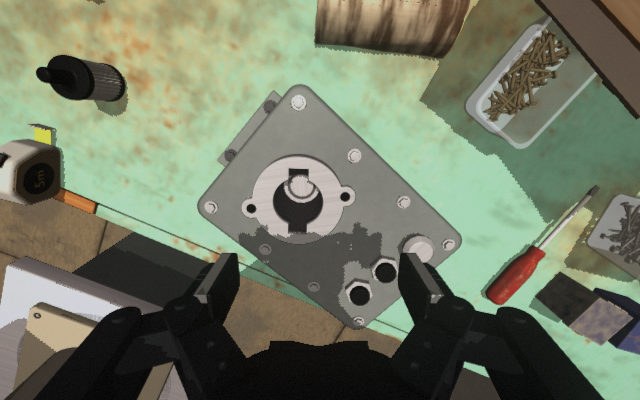

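The wrist view shows the flange at about (297,196), its ears at (250,208) and (345,197), and the notches at about (298,173) and (296,228). Next I'll take a second view from further towards the element.

Call:
{"op": "send_rows", "data": {
  "dp": [
    [0,45,0],
    [0,90,0],
    [0,90,0],
    [0,90,0]
  ],
  "rot": [
    [0,0,0],
    [0,0,0],
    [0,0,0],
    [0,0,0]
  ]
}}

```text
time: 1.82
tool_pos: [462.3, -92.1, 215.7]
tcp_rot: [-180.0, -0.1, -63.7]
ft_force: [0.1, -0.2, 0.0]
finger_gap: 85.6
```

```bash
python3 - <<'E'
from h import *
s,d=snap('wrist','w2'); print(s['time'],s['tool_pos'],s['tcp_rot'])
for f in('w1','w2'):
    d=load(f); P=pts(d); h=P[...,2]; hsv=cv2.cvtColor(d['pixels'],cv2.COLOR_RGB2HSV)
    m=((h>93)&(h<106)&(P[...,0]>390)&(P[...,0]<530)&(abs(P[...,1]+180)<75)).astype(np.uint8)*255
    a=d['pixels'][...,::-1].copy(); a[m>0]=(0,0,255); 
    cv2.imwrite(f'pics/{f}m.png',np.hstack([cv2.resize(x[100:300,220:420] if f=='w1' else x[100:300,330:530],None,fx=2,fy=2,interpolation=0) for x in(d['pixels'][...,::-1],a)]))
    vv,uu=np.nonzero(m); q=P[vv,uu]; print(len(q),q.mean(0),np.median(q[:,2]))
E
```

```text
1.825 [462.31094264 -92.11997837 215.73454041] [-1.79985136e+02 -6.21432979e-02 -6.37225173e+01]
4776 [ 454.09283136 -163.3376183    98.94042796] 99.01377970685873
4015 [ 454.59915471 -160.44020681   98.79848182] 98.94400106578061
```

View pics/w2.png

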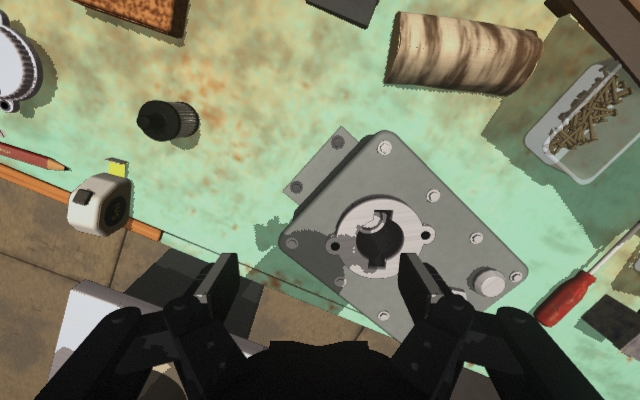

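View pics/w1m.png

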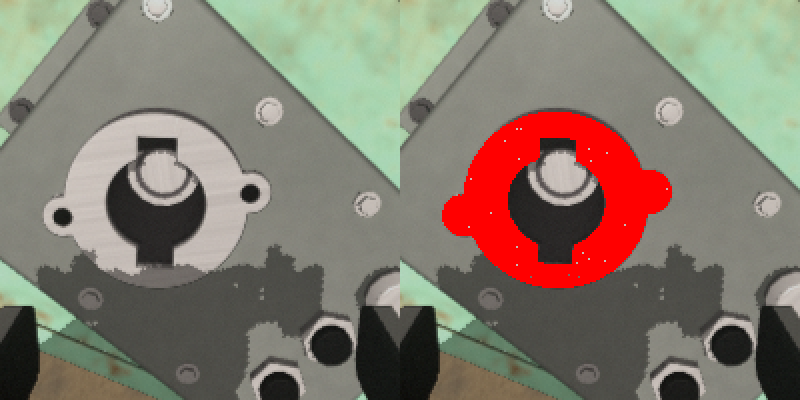

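View pics/w2m.png

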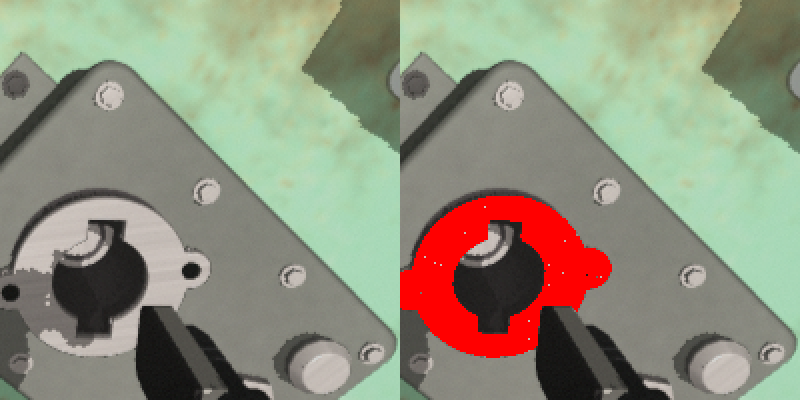

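```bash
cat >> h.py <<'E'
from scipy.optimize import least_squares
def circ(p,R,c0):
    f=least_squares(lambda c:np.hypot(p[:,0]-c[0],p[:,1]-c[1])-R,c0,loss='soft_l1',f_scale=.7); return f.x,np.abs(f.fun).mean()
E
python3 - <<'E'
from h import *
a,b=load('w1'),load('w2')
for p,q in [((251,208),(335,246)),((345,196.5),(425,235.5))]:
    x,e=tri([(a,p),(b,q)]);print('hole',x,e)
H=[(a,(251,208)),(a,(345,196.5)),(b,(335,246)),(b,(425,235.5))]
for i in(0,2):
    p,q=onplane(*H[i],99),onplane(*H[i+1],99); print('mid',(p+q)/2,'ang',np.degrees(np.arctan2(*(q-p)[1::-1])),np.linalg.norm(p-q))
for f,d in(('w1',a),('w2',b)):
    P=pts(d);h=P[...,2]
    m=((h>93)&(h<106)&(P[...,0]>390)&(P[...,0]<530)&(abs(P[...,1]+165)<75)).astype(np.uint8)*255
    m=cv2.medianBlur(m,3)
    cs,hi=cv2.findContours(m,cv2.RETR_CCOMP,cv2.CHAIN_APPROX_NONE)
    for c,hh in zip(cs,hi[0]):
        if len(c)<60: continue
        w=np.array([onplane(d,x,99) for x in c[:,0]])
        ce=np.array([454,-163.])
        for it in range(3):
            rr=np.hypot(w[:,0]-ce[0],w[:,1]-ce[1])
            R=43 if hh[3]<0 else 23
            k=abs(rr-R)<2.5+(it==0)*3
            ce,e=circ(w[k][:,:2],R,ce)
        print(f,'outer' if hh[3]<0 else 'inner',ce,e,k.sum())
        if hh[3]>=0:
            rr=np.hypot(w[:,0]-ce[0],w[:,1]-ce[1]); an=np.degrees(np.arctan2(w[:,1]-ce[1],w[:,0]-ce[0]))
            k=rr>27.5; print('notch angs',sorted(an[k].round(0)))
E
```

```text
hole [ 427.73213798 -127.58690612   99.37476925] [np.float64(0.058785262891739624), np.float64(0.058785262891717885)]
hole [ 476.22105222 -201.09399937   98.32522682] [np.float64(0.2568635224085472), np.float64(0.2568635224086306)]
mid [ 452.13822448 -164.24436623   99.        ] ang -56.25538463991938 88.2297128197812
mid [ 451.81085007 -164.21597455   99.        ] ang -56.34871363540662 87.72659703717214
w1 outer [ 452.55394804 -164.04740624] 0.4619906887929383 223
w1 inner [ 453.15394799 -163.84753773] 0.411053290171737 106
notch angs [np.float64(-174.0), np.float64(-174.0), np.float64(-173.0), np.float64(-171.0), np.float64(-169.0), np.float64(-167.0), np.float64(-165.0), np.float64(-163.0), np.float64(-161.0), np.float64(-160.0), np.float64(-158.0), np.float64(-156.0), np.float64(-154.0), np.float64(-153.0), np.float64(-151.0), np.float64(-149.0), np.float64(-147.0), np.float64(-146.0), np.float64(-144.0), np.float64(-142.0), np.float64(-140.0), np.float64(-139.0), np.float64(-139.0), np.float64(6.0), np.float64(6.0), np.float64(7.0), np.float64(7.0), np.float64(9.0), np.float64(
[... 575 characters left out ...]
167.0), np.float64(-164.0), np.float64(-163.0), np.float64(-161.0), np.float64(-159.0), np.float64(-157.0), np.float64(-155.0), np.float64(-153.0), np.float64(-152.0), np.float64(-150.0), np.float64(-148.0), np.float64(-146.0), np.float64(-144.0), np.float64(-142.0), np.float64(-140.0), np.float64(-140.0), np.float64(6.0), np.float64(7.0), np.float64(8.0), np.float64(10.0), np.float64(12.0), np.float64(14.0), np.float64(16.0), np.float64(18.0), np.float64(19.0), np.float64(21.0), np.float64(23.0), np.float64(25.0), np.float64(27.0), np.float64(28.0), np.float64(30.0), np.float64(32.0), np.float64(34.0), np.float64(35.0), np.float64(37.0), np.float64(39.0), np.float64(41.0), np.float64(42.0)]
```

The head centre is about (452.5,-163.8) with the flange top at z≈99. The ear axis is at -56.3°, so the notches are at 23.7°. Next is the element.

Call:
{"op": "send_rows", "data": {
  "dp": [
    [-4,45,0],
    [-8,90,0],
    [-12,130,0],
    [-12,130,0],
    [-12,130,0]
  ],
  "rot": [
    [0,0,0],
    [0,0,0],
    [0,0,0],
    [0,0,0],
    [0,0,0]
  ]
}}

```text
time: 2.5
tool_pos: [450.6, 38.1, 215.3]
tcp_rot: [180.0, -0.0, -63.7]
ft_force: [0.5, -0.3, 0.1]
finger_gap: 85.2
```

```bash
python3 - <<'E'
from h import *
s,d=snap('wrist','w3'); print(s['time'],s['tool_pos'],s['tcp_rot'])
E
```

```text
2.5 [450.59068822  38.0928601  215.34866086] [ 1.79990060e+02 -3.39220385e-02 -6.37051914e+01]
```

Call:
{"op": "send_rows", "data": {
  "dp": [
    [0,45,0],
    [0,80,0],
    [0,80,0],
    [0,80,0]
  ],
  "rot": [
    [0,0,0],
    [0,0,0],
    [0,0,0],
    [0,0,0]
  ]
}}

```text
time: 3.05
tool_pos: [450.6, 118.0, 215.2]
tcp_rot: [180.0, -0.0, -63.7]
ft_force: [0.4, 0.0, -0.0]
finger_gap: 85.3
```

```bash
python3 - <<'E'
from h import *
s,d=snap('wrist','w4'); print(s['time'],s['tool_pos'],s['tcp_rot'])
cv2.imwrite('pics/w34.png',np.vstack([cv2.resize(cv2.imread(f'pics/{f}.png')[0:300],None,fx=1,fy=1) for f in('w3','w4')]))
E
```

```text
3.05 [450.5617778  118.03846685 215.19027236] [ 1.79972584e+02 -2.67798650e-02 -6.37120571e+01]
```

View pics/w34.png

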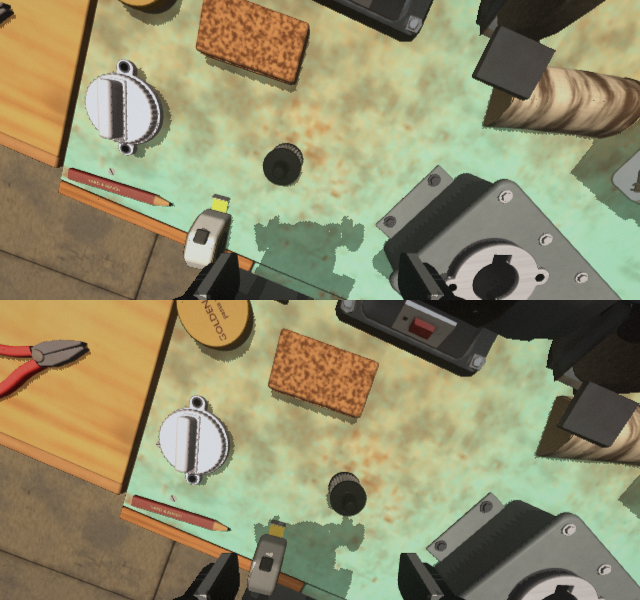

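The element is visible at about (283,165) in the first view and (348,196) in the second. The cap is at about (118,108) and (194,140).

```bash
python3 - <<'E'
from h import *
for f,c in(('w3',(283,165)),('w4',(348,196))):
    d=load(f);P=pts(d);h=P[...,2]
    v,u=np.mgrid[0:400,0:640]; near=(abs(u-c[0])<30)&(abs(v-c[1])<35)
    for n,lo,hi in(('stem',62,90),('top',50,59)):
        m=near&(h>lo)&(h<hi); q=P[m]; print(f,n,m.sum(),q.mean(0).round(1),np.percentile(q[:,2],[5,50,95,99]).round(1),'px',u[m].mean(),v[m].mean(), q.min(0).round(1),q.max(0).round(1))
    x0,y0=c[0]-35,c[1]-40
    cv2.imwrite(f'pics/{f}z.png',cv2.resize(d['pixels'][y0:y0+80,x0:x0+70,::-1],None,fx=6,fy=6,interpolation=2))
cv2.imwrite('pics/z34.png',np.hstack([cv2.imread('pics/w3z.png'),cv2.imread('pics/w4z.png')])[:,:800])
E
```

```text
w3 stem 179 [454.7  82.8  77.3] [64.7 79.5 80.7 81.3] px 279.0111731843575 170.75977653631284 [447.5  76.7  62. ] [459.9  89.1  81.6]
w3 top 932 [454.7  82.9  54.1] [52.8 54.1 55.5 56.7] px 281.8809012875536 165.9763948497854 [433.4  63.1  50.5] [473.1 102.8  58.2]
w4 stem 181 [454.6  84.5  76.3] [63.6 79.3 80.7 81.1] px 349.6022099447514 204.20994475138122 [446.9  76.7  62.1] [459.8  89.4  81.5]
w4 top 824 [455.   84.6  54.1] [52.7 54.1 55.6 57. ] px 347.49029126213594 197.13349514563106 [433.4  63.2  50.1] [473.2 102.9  59. ]
```

View pics/z34.png

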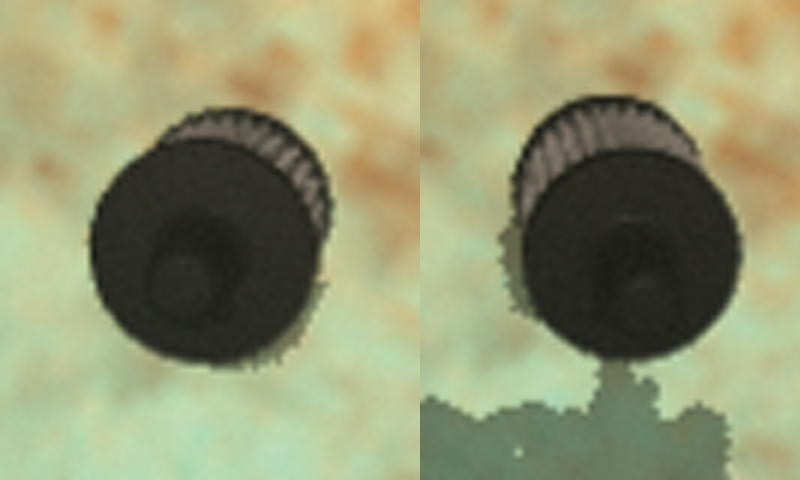

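The element axis is at about (453.3,83.0) with its top at z≈81, and both views agree. I'll grasp the stem with the TCP at z 75.

Call:
{"op": "send_rows", "data": {
  "dp": [
    [1,-17,-20],
    [2.7,-35,-50],
    [2.7,-35,-100],
    [2.7,-35,-130],
    [2.7,-35,-130]
  ],
  "rot": [
    [0,0,0],
    [0,0,0],
    [0,0,0],
    [0,0,0],
    [0,0,0]
  ],
  "jaw": 40,
  "force": 40
}}

```text
time: 3.72
tool_pos: [449.7, 82.5, 81.4]
tcp_rot: [179.6, 0.1, -63.7]
ft_force: [-0.4, -0.4, 0.1]
finger_gap: 39.9
```

Call:
{"op": "send_rows", "data": {
  "dp": [
    [0,0,-5],
    [0,0,-10],
    [0,0,-10],
    [0,0,-10]
  ],
  "rot": [
    [0,0,0],
    [0,0,0],
    [0,0,0],
    [0,0,0]
  ]
}}

```text
time: 4.22
tool_pos: [453.4, 84.4, 75.9]
tcp_rot: [-179.9, -0.0, -63.6]
ft_force: [-0.4, 0.2, 0.8]
finger_gap: 40.1
```

```bash
python3 - <<'E'
from h import *
s,d=snap('wrist','w5'); print(s['time'],s['tool_pos'],s['tcp_rot'],s['finger_gap'])
E
```

```text
4.225 [453.41152092  84.4349441   75.87942266] [-1.79945600e+02 -2.30198901e-02 -6.36398506e+01] 40.093973083147574
```

View pics/w5.png

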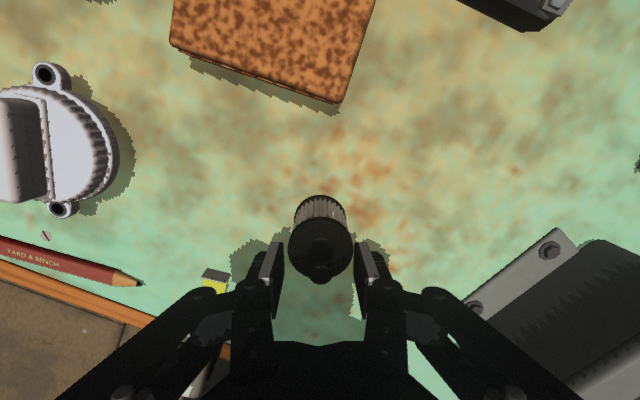

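The stem sits between the pads at about (322,262), with the pads at columns 282 and 355. Now I'll close on it.

Call:
{"op": "send_rows", "data": {
  "dp": [
    [0,0,0],
    [0,0,0],
    [0,0,0],
    [0,0,0],
    [0,0,0]
  ],
  "rot": [
    [0,0,0],
    [0,0,0],
    [0,0,0],
    [0,0,0],
    [0,0,0]
  ],
  "jaw": 5,
  "force": 40
}}

```text
time: 4.9
tool_pos: [453.2, 84.3, 75.5]
tcp_rot: [-180.0, -0.0, -63.7]
ft_force: [0.7, -1.2, 2.8]
finger_gap: 10.7
```

Call:
{"op": "send_rows", "data": {
  "dp": [
    [0,0,5],
    [0,0,30],
    [0,0,60],
    [0,0,60]
  ],
  "rot": [
    [0,0,0],
    [0,0,0],
    [0,0,0],
    [0,0,0]
  ]
}}

```text
time: 5.4
tool_pos: [454.7, 84.5, 137.7]
tcp_rot: [-179.8, -0.1, -63.7]
ft_force: [-0.0, -0.9, -1.6]
finger_gap: 11.2
```

Call:
{"op": "send_rows", "data": {
  "dp": [
    [0,0,25],
    [0,0,50],
    [0,0,60],
    [0,0,60]
  ],
  "rot": [
    [0,0,0],
    [0,0,0],
    [0,0,0],
    [0,0,0]
  ]
}}

```text
time: 5.9
tool_pos: [453.0, 84.3, 194.8]
tcp_rot: [-180.0, 0.0, -63.7]
ft_force: [0.2, 0.5, -1.1]
finger_gap: 11.0
```

```bash
python3 - <<'E'
from h import *
s,d=snap('wrist','w6'); print(s['time'],s['tool_pos'],s['tcp_rot'],s['finger_gap'],s['ft_force'])
s,d=snap('scene','s6')
a=d['pixels'][150:290,250:450,::-1]; a=cv2.resize(a,None,fx=4,fy=4)[:,:800]
cv2.imwrite('pics/s6z.png',a)
E
```

```text
5.9 [452.99635874  84.34543022 194.83598813] [-1.79997333e+02  3.32565732e-03 -6.36549299e+01] 11.0215280918894 [ 0.18881072  0.52998655 -1.10302897]
```

View pics/s6z.png

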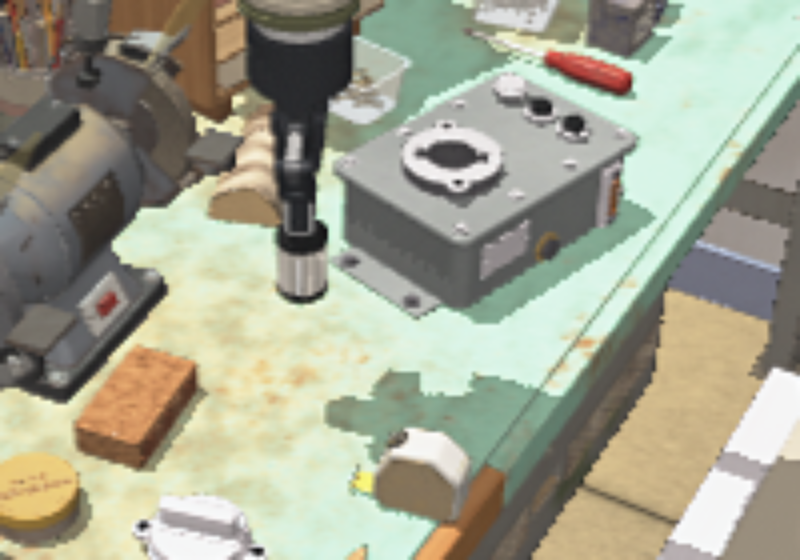

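View pics/w6.png

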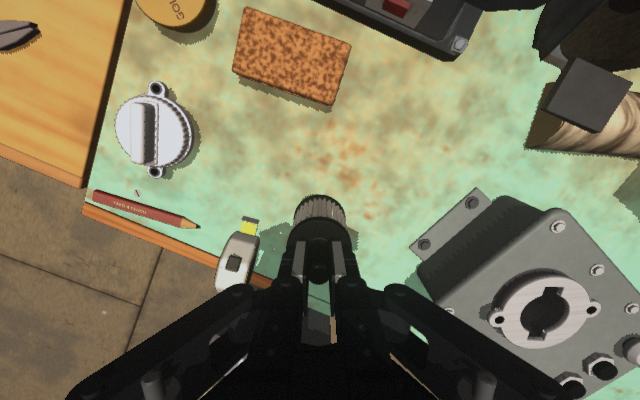

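The element is held upright, with its body at about (320,228). I'll measure where it hangs relative to the TCP.

```bash
python3 - <<'E'
from h import *
d=load('w6');P=pts(d);h=P[...,2];tp=d['tp']
v,u=np.mgrid[0:400,0:640]
near=(abs(u-320)<40)&(abs(v-225)<45)
print('heights col320',[(r_,P[r_,320].round(0).tolist()) for r_ in range(185,275,8)])
# silhouette of body: points between z tp-75..tp-14
m=near&(h>tp[2]-80)&(h<tp[2]-14.5); q=P[m]
t=near&(h>tp[2]-24)&(h<tp[2]-15); q2=P[t];print('top z',np.percentile(q2[:,2],[10,50,90]),len(q2))
R=Ro.from_euler('xyz',d['tr'],degrees=True).as_matrix()
l=(q2-tp)@R; print('tool frame top disc min/max',l.min(0).round(1),l.max(0).round(1))
l=(q-tp)@R; k=l[:,2]>40; print('lower body',l[k].min(0).round(1),l[k].max(0).round(1), k.sum())
p=q2[:,:2]; c,e=circ(p[np.hypot(*(p-tp[:2]).T)>17],20,tp[:2]); print('c',c,e, c-tp[:2])
E
```

```text
heights col320 [(185, [448.0, 80.0, -1.0]), (193, [439.0, 75.0, -2.0]), (201, [470.0, 91.0, 134.0]), (209, [469.0, 91.0, 150.0]), (217, [470.0, 92.0, 168.0]), (225, [468.0, 91.0, 174.0]), (233, [463.0, 88.0, 173.0]), (241, [459.0, 86.0, 174.0]), (249, [458.0, 86.0, 183.0]), (257, [458.0, 86.0, 192.0]), (265, [458.0, 86.0, 199.0]), (273, [454.0, 84.0, 199.0])]
top z [172.57760087 173.46142713 174.6108278 ] 1351
tool frame top disc min/max [-19.5 -19.6  15. ] [19.8  0.6 24. ]
lower body [-18.6 -19.5  40. ] [20.3 -0.4 74.3] 867
c [451.44073814  83.39414657] 0.8081286371914632 [-1.5556206  -0.95128365]
```

Call:
{"op": "send_rows", "data": {
  "dp": [
    [0,-40,0],
    [0,-90,0],
    [-0.4,-140,0],
    [-0.4,-190,0],
    [-0.4,-230,0]
  ],
  "rot": [
    [0,0,0],
    [0,0,0],
    [0,0,0],
    [0,0,0],
    [0,0,0]
  ]
}}

```text
time: 6.62
tool_pos: [451.6, -147.3, 193.8]
tcp_rot: [179.9, 0.1, -63.7]
ft_force: [0.9, 0.3, -1.3]
finger_gap: 11.3
```

Call:
{"op": "send_rows", "data": {
  "dp": [
    [0,-12,0],
    [0,-17.6,0],
    [0,-17.6,0],
    [0,-17.6,0]
  ],
  "rot": [
    [0,0,0],
    [0,0,0],
    [0,0,0],
    [0,0,0]
  ]
}}

```text
time: 7.12
tool_pos: [452.7, -162.2, 195.2]
tcp_rot: [-180.0, 0.0, -63.6]
ft_force: [-0.1, 0.1, -1.5]
finger_gap: 11.4
```

```bash
python3 - <<'E'
from h import *
s,d=snap('wrist','w7'); print(s['time'],s['tool_pos'],s['tcp_rot'],s['finger_gap'],s['ft_force'])
E
```

```text
7.125 [ 452.69237002 -162.24963969  195.16885442] [-1.79997125e+02  2.17082270e-02 -6.35815242e+01] 11.421150148934373 [-0.06212905  0.0928299  -1.45386831]
```

View pics/w7.png

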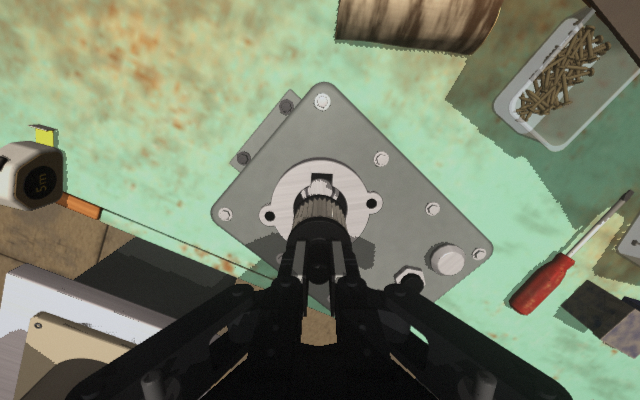

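The element hangs over the mouth. The flange's ear holes show at (269,216) and (373,203), so I'll use them to check the centring.

```bash
python3 - <<'E'
from h import *
d=load('w7'); p,q=onplane(d,(269.5,216),99.3),onplane(d,(372.5,203.5),99.3); c=(p+q)/2
print(c,np.degrees(np.arctan2(*(q-p)[1::-1])),np.linalg.norm(p-q),c-d['tp'])
P=pts(d);h=P[...,2];m=(h>95)&(h<104)&(P[...,0]>390)&(P[...,0]<520)&(abs(P[...,1]+164)<60)
w=P[m]; rr=np.hypot(*(w[:,:2]-c[:2]).T); print(len(w),np.median(w[:,2]))
cs,_=cv2.findContours(m.astype(np.uint8),0,1); cc=max(cs,key=len)[:,0]; w=np.array([onplane(d,x,99.3) for x in cc])
ce=c[:2]
for i in range(3):
    k=abs(np.hypot(*(w[:,:2]-ce).T)-43)<2.5; ce,e=circ(w[k][:,:2],43,ce)
print(ce,e,k.sum())
E
```

```text
[ 452.15858604 -164.67242124   99.3       ] -56.21336293094449 89.12789954413013 [ -0.53378398  -2.42278155 -95.86885442]
4253 99.06977647292427
[ 452.26991548 -163.98437767] 0.5043727683732572 183
```

Call:
{"op": "send_rows", "data": {
  "dp": [
    [-0.2,-1.3,0],
    [-0.2,-1.3,-8],
    [-0.2,-1.3,-15],
    [-0.2,-1.3,-22],
    [-0.2,-1.3,-29]
  ],
  "rot": [
    [0,0,0],
    [0,0,0],
    [0,0,0],
    [0,0,0],
    [0,0,0]
  ]
}}

```text
time: 7.8
tool_pos: [452.2, -164.5, 165.6]
tcp_rot: [180.0, 0.0, -63.7]
ft_force: [-0.6, 0.7, -1.8]
finger_gap: 11.1
```

Call:
{"op": "send_rows", "data": {
  "dp": [
    [0,0,-4],
    [0,0,-8],
    [0,0,-12],
    [0,0,-16]
  ],
  "rot": [
    [0,0,0],
    [0,0,0],
    [0,0,0],
    [0,0,0]
  ]
}}

```text
time: 8.3
tool_pos: [452.5, -164.6, 150.2]
tcp_rot: [-180.0, -0.0, -63.7]
ft_force: [-0.1, 0.8, -2.4]
finger_gap: 11.2
```

Call:
{"op": "send_rows", "data": {
  "dp": [
    [0,0,-7],
    [0,0,-14],
    [0,0,-21],
    [0,0,-28],
    [0,0,-28]
  ],
  "rot": [
    [0,0,0],
    [0,0,0],
    [0,0,0],
    [0,0,0],
    [0,0,0]
  ]
}}

```text
time: 8.93
tool_pos: [451.9, -164.3, 121.4]
tcp_rot: [179.9, 0.1, -63.7]
ft_force: [0.4, 1.1, -1.2]
finger_gap: 11.5
```

Call:
{"op": "send_rows", "data": {
  "dp": [
    [0,0,-3],
    [0,0,-5],
    [0,0,-5]
  ],
  "rot": [
    [0,0,0],
    [0,0,0],
    [0,0,0]
  ]
}}

```text
time: 9.3
tool_pos: [452.3, -164.6, 117.2]
tcp_rot: [180.0, 0.0, -63.7]
ft_force: [0.5, -0.2, -1.7]
finger_gap: 11.6
```

Call:
{"op": "send_rows", "data": {
  "dp": [
    [0,0,0],
    [0,0,0],
    [0,0,0],
    [0,0,0]
  ],
  "rot": [
    [0,0,0],
    [0,0,0],
    [0,0,0],
    [0,0,0]
  ],
  "jaw": 32
}}

```text
time: 9.8
tool_pos: [452.5, -164.6, 117.4]
tcp_rot: [-180.0, -0.0, -63.7]
ft_force: [-0.2, 0.1, -0.8]
finger_gap: 31.9
```

Call:
{"op": "send_rows", "data": {
  "dp": [
    [0,0,25],
    [0,0,60],
    [0,0,90],
    [0,0,90],
    [0,0,90]
  ],
  "rot": [
    [0,0,0],
    [0,0,0],
    [0,0,0],
    [0,0,0],
    [0,0,0]
  ],
  "jaw": 60
}}

```text
time: 10.42
tool_pos: [452.1, -164.5, 206.6]
tcp_rot: [180.0, 0.0, -63.7]
ft_force: [-0.4, -0.4, 0.8]
finger_gap: 60.2
```

```bash
python3 - <<'E'
from h import *
s,d=snap('wrist','w8'); print(s['time'],s['tool_pos'],s['tcp_rot'],s['finger_gap'],s['ft_force'])
d=load('w8');P=pts(d);h=P[...,2]; near=np.hypot(P[...,0]-452.3,P[...,1]+164)<20
m=near&(h>107); q=P[m]; print(m.sum(),q.min(0),q.max(0)); m=near&(h>85)&(h<98);q=P[m];print(m.sum(),np.median(q[:,2]),q.min(0),q.max(0))
E
```

```text
10.425 [ 452.10382968 -164.45807515  206.60445829] [ 1.79975607e+02  3.08755988e-02 -6.36562469e+01] 60.16003495923516 [-0.4382938  -0.36924824  0.8486189 ]
5607 [ 446.15648347 -175.30604863  107.11208239] [ 470.19801068 -144.66143112  284.70365975]
1087 93.12580961238777 [ 432.65991412 -183.88048711   86.61484697] [ 472.06409157 -146.21790212   97.92132369]
```

View pics/w8.png

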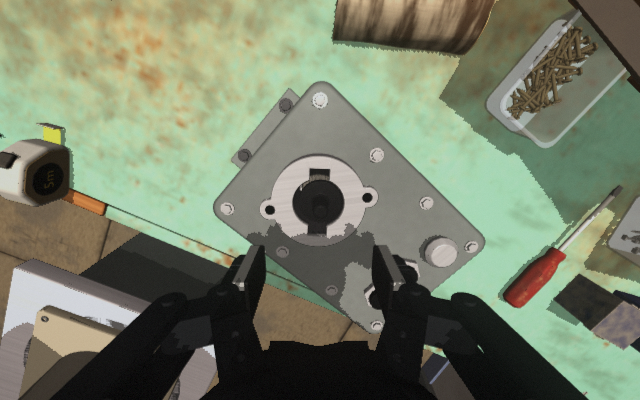

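The element stands upright in the bore at about (319,203), with its body top 6 mm below the flange as specified. Next I'll locate the cap from the earlier views.

```bash
cat > cap.py <<'E'
from h import *
import sys
def cap(f,c0):
    d=load(f);P=pts(d);h=P[...,2]; near=np.hypot(P[...,0]-c0[0],P[...,1]-c0[1])<60
    bar=near&(h>50)&(h<62); disc=near&(h>28)&(h<38)
    vb,ub=np.nonzero(bar); q=P[bar]; 
    print(f,'bar n',len(q),'z',np.percentile(q[:,2],[50,90]).round(1),'disc z',np.percentile(P[disc][:,2],[50,80]).round(1))
    zb=np.percentile(q[:,2],60)
    q=q[q[:,2]>zb-3]
    (rc,sz,an)=cv2.minAreaRect(q[:,:2].astype(np.float32)); print(' bar rect',rc,sz,an)
    z=np.median(P[disc][:,2]); 
    cs,_=cv2.findContours(((near&(h>26)&(h<64))).astype(np.uint8),0,1); cc=max(cs,key=len)[:,0]
    w=np.array([onplane(d,x,z) for x in cc]); ce=np.array(c0,float)
    for i in range(4):
        k=abs(np.hypot(*(w[:,:2]-ce).T)-38)<(6 if i==0 else 2.5); ce,e=circ(w[k][:,:2],38,ce)
    print(' disc c',ce,e,k.sum())
for a in sys.argv[1:]:
    f,x,y=a.split(','); cap(f,(float(x),float(y)))
E
python3 cap.py w3,425,262 w4,425,262 w6,425,262
```

```text
w3 bar n 928 z [54.4 55.6] disc z [33.  33.9]
 bar rect (428.6311950683594, 263.81182861328125) (57.5594482421875, 14.825068473815918) 15.54603099822998
 disc c [426.89475678 260.78178025] 0.8925721470932804 143
w4 bar n 773 z [54.4 55.6] disc z [33.  33.9]
 bar rect (428.7323913574219, 263.795166015625) (56.94281768798828, 13.43735122680664) 13.860197067260742
 disc c [426.57502499 261.49366203] 0.8042307363234545 110
w6 bar n 974 z [54.4 55.6] disc z [33.  33.8]
 bar rect (428.4566345214844, 263.8252258300781) (57.291778564453125, 14.854522705078125) 14.879685401916504
 disc c [426.90322549 260.81341931] 0.789484922987044 134
```

Call:
{"op": "send_rows", "data": {
  "dp": [
    [0,40,0],
    [-4,95,0],
    [-8,150,0],
    [-12,205,0],
    [-16,260,0]
  ],
  "rot": [
    [0,0,0],
    [0,0,-0.05],
    [0,0,-0.1],
    [0,0,-0.15],
    [0,0,-0.198]
  ]
}}

```text
time: 11.1
tool_pos: [435.2, 97.0, 205.9]
tcp_rot: [179.9, 0.0, -75.1]
ft_force: [1.0, -0.5, -0.1]
finger_gap: 60.1
```

Call:
{"op": "send_rows", "data": {
  "dp": [
    [-3,55,0],
    [-6,110,0],
    [-8,150,-10],
    [-8,168,-20],
    [-8,168,-20]
  ],
  "rot": [
    [0,0,0],
    [0,0,0],
    [0,0,0],
    [0,0,0],
    [0,0,0]
  ]
}}

```text
time: 11.72
tool_pos: [427.1, 263.3, 185.0]
tcp_rot: [179.8, -0.1, -74.9]
ft_force: [0.2, -0.9, -0.6]
finger_gap: 60.3
```

Call:
{"op": "send_rows", "data": {
  "dp": [
    [0,0,0]
  ],
  "rot": [
    [0,0,0]
  ]
}}

```text
time: 11.85
tool_pos: [428.4, 262.2, 186.9]
tcp_rot: [179.9, -0.0, -75.0]
ft_force: [0.3, -0.6, -0.6]
finger_gap: 60.4
```

```bash
python3 - <<'E'
from h import *
s,d=snap('wrist','w9'); print(s['time'],s['tool_pos'],s['tcp_rot'],s['finger_gap'],s['joint_pos'])
E
python3 cap.py w9,428,263
```

```text
11.85 [428.41862652 262.20872946 186.85547767] [ 1.79938098e+02 -4.24935398e-02 -7.50414976e+01] 60.41506214379246 [ 2.56390094e+01 -5.71490980e+00  1.04746694e+02 -3.06592118e-02
  8.10369222e+01  1.00685325e+02]
w9 bar n 773 z [54.5 55.6] disc z [33.  33.7]
 bar rect (429.3203430175781, 264.84112548828125) (56.151180267333984, 13.761804580688477) 14.323603630065918
 disc c [425.4892838  264.99867926] 0.9399672341534315 100
```

View pics/w9.png

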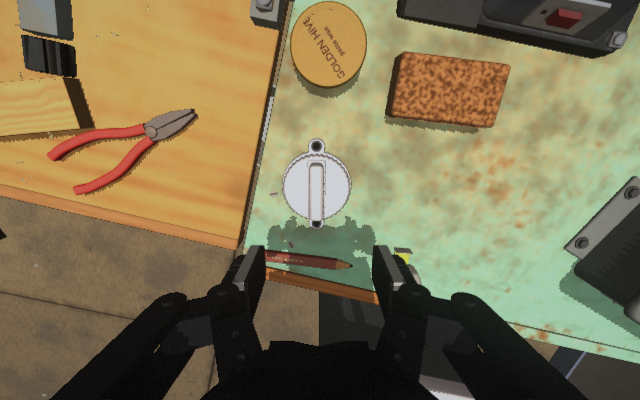

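The cap is at about (316,187), with its bar vertical in the image and lined up with the jaws. I'll descend onto the bar.

Call:
{"op": "send_rows", "data": {
  "dp": [
    [0.4,0.8,-40],
    [0.4,0.8,-85],
    [0.4,0.8,-115],
    [0.4,0.8,-128],
    [0.4,0.8,-136]
  ],
  "rot": [
    [0,0,0],
    [0,0,0],
    [0,0,0],
    [0,0,0],
    [0,0,0]
  ],
  "jaw": 40
}}

```text
time: 12.52
tool_pos: [429.5, 263.8, 51.6]
tcp_rot: [-180.0, 0.0, -75.1]
ft_force: [0.1, -0.7, -0.3]
finger_gap: 39.8
```

Call:
{"op": "send_rows", "data": {
  "dp": [
    [0,0,0],
    [0,0,0]
  ],
  "rot": [
    [0,0,0],
    [0,0,0]
  ]
}}

```text
time: 12.78
tool_pos: [429.8, 264.6, 52.6]
tcp_rot: [-179.9, 0.0, -75.0]
ft_force: [0.8, 0.0, 0.4]
finger_gap: 40.2
```

Call:
{"op": "send_rows", "data": {
  "dp": [
    [0,0,0],
    [0,0,0],
    [0,0,0],
    [0,0,0],
    [0,0,0]
  ],
  "rot": [
    [0,0,0],
    [0,0,0],
    [0,0,0],
    [0,0,0],
    [0,0,0]
  ],
  "jaw": 5,
  "force": 100
}}

```text
time: 13.4
tool_pos: [429.4, 264.8, 52.3]
tcp_rot: [-179.9, 0.0, -75.0]
ft_force: [-1.2, 0.7, 5.8]
finger_gap: 11.4
```

```bash
python3 - <<'E'
from h import *
s,d=snap('wrist','w10'); print(s['time'],s['tool_pos'],s['tcp_rot'],s['finger_gap'],s['ft_force'],s['wrist_torque'])
E
```

```text
13.4 [429.37397758 264.81237218  52.34709784] [-1.79912258e+02  3.60330964e-02 -7.49921390e+01] 11.40643809181917 [-1.24415285  0.70386516  5.80131203] [ 0.03738008  0.30393459 -0.04445935]
```

View pics/w10.png

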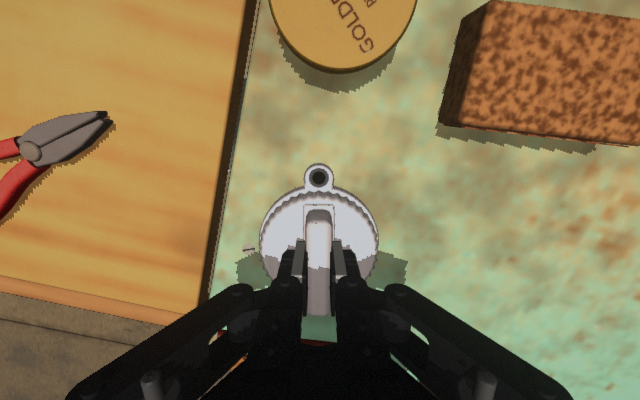

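The bar is gripped between the pads, with the front ear at (318,178). Now I'll lift it.

Call:
{"op": "send_rows", "data": {
  "dp": [
    [0,0,10],
    [0,0,50],
    [0,0,100],
    [0,0,130],
    [0,0,130]
  ],
  "rot": [
    [0,0,0],
    [0,0,0],
    [0,0,0],
    [0,0,0],
    [0,0,0]
  ],
  "force": 120
}}

```text
time: 14.08
tool_pos: [430.3, 264.9, 184.2]
tcp_rot: [-179.7, 0.1, -75.0]
ft_force: [-0.7, -0.4, -3.2]
finger_gap: 11.0
```

```bash
python3 - <<'E'
from h import *
s,d=snap('wrist','w11'); print(s['time'],s['tool_pos'],s['tcp_rot'],s['finger_gap'],s['ft_force'],s['wrist_torque'])
d=load('w11');P=pts(d);h=P[...,2];tp=d['tp'];R=Ro.from_euler('xyz',d['tr'],degrees=True).as_matrix()
L=(P-tp)@R
for lo,hi in((-8,3),(12,24),(24,60)):
    m=(L[...,2]>lo)&(L[...,2]<hi)&(np.hypot(L[...,0],L[...,1])<70); q=L[m]
    if len(q): print(lo,hi,len(q),np.median(q,0).round(1),q.min(0).round(1),q.max(0).round(1))
for c in(300,318,336): print([(v,L[v,c].round(0).tolist()) for v in range(160,260,8)])
E
```

```text
14.075 [430.34804568 264.94998601 184.18526226] [-1.79691068e+02  5.37297368e-02 -7.49960236e+01] 10.98246821424454 [-0.7238292  -0.44967144 -3.23968135] [ 0.02060007 -0.03029818  0.01507476]
-8 3 2827 [ 0.3 -7.2 -2.2] [-19.1 -28.4  -8. ] [19.2 29.4  3. ]
12 24 5059 [ -0.3 -13.7  19.5] [-36.  -35.4  12. ] [36.  21.9 24. ]
24 60 1731 [ -0.3 -34.2  30.3] [-37.8 -50.1  24. ] [37.9  2.7 37.9]
[(160, [-21.0, -26.0, 186.0]), (168, [-21.0, -17.0, 185.0]), (176, [-21.0, -7.0, 186.0]), (184, [-21.0, 2.0, 186.0]), (192, [-11.0, -34.0, 30.0]), (200, [-10.0, -32.0, 21.0]), (208, [-10.0, -28.0, 19.0]), (216, [-10.0, -23.0, 19.0]), (224, [-11.0, -18.0, 20.0]), (232, [-11.0, -13.0, 19.0]), (240, [-11.0, -7.0, 20.0]), (248, [-10.0, -11.0, 4.0]), (256, [-9.0, -11.0, -5.0])]
[(160, [-0.0, -26.0, 185.0]), (168, [-0.0, -48.0, 30.0]), (176, [-0.0, -44.0, 29.0]), (184, [-0.0, -39.0, 29.0]), (192, [-0.0, -35.0, 25.0]), (200, [-0.0, -32.0, 20.0]), (208, [-0.0, -28.0, 17.0]), (216, [-0.0, -28.0, 5.0]), (224, [-0.0, -27.0, -2.0]), (232, [-0.0, -23.0, -2.0]), (240, [-0.0, -18.0, -3.0]), (248, [-0.0, -14.0, -3.0]), (256, [-0.0, -9.0, -2.0])]
[(160, [20.0, -26.0, 185.0]), (168, [20.0, -16.0, 187.0]), (176, [20.0, -7.0, 186.0]), (184, [21.0, 2.0, 185.0]), (192, [10.0, -34.0, 29.0]), (200, [10.0, -32.0, 20.0]), (208, [10.0, -28.0, 19.0]), (216, [10.0, -22.0, 20.0]), (224, [10.0, -18.0, 20.0]), (232, [10.0, -12.0, 20.0]), (240, [10.0, -8.0, 19.0]), (248, [9.0, -12.0, 2.0]), (256, [9.0, -12.0, -6.0])]
```

View pics/w11.png

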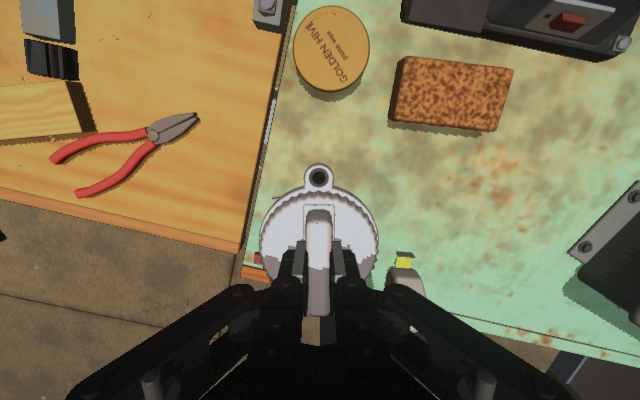

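The cap is held square in the jaws: the bar is centred, at about 15°, and the disc top is 19.5 mm below the TCP. Now I'll carry it over the head and turn it to the notch angle.

Call:
{"op": "send_rows", "data": {
  "dp": [
    [0,-30,8],
    [4,-80,14],
    [8,-135,14],
    [12,-190,14],
    [15,-245,14]
  ],
  "rot": [
    [0,0,0],
    [0,0,0.04],
    [0,0,0.08],
    [0,0,0.12],
    [0,0,0.152]
  ]
}}

```text
time: 14.75
tool_pos: [442.2, 17.7, 192.5]
tcp_rot: [179.8, 0.1, -66.2]
ft_force: [0.7, -0.0, -2.0]
finger_gap: 11.1
```

Call:
{"op": "send_rows", "data": {
  "dp": [
    [3,-55,0],
    [6,-110,0],
    [9,-155,0],
    [9.2,-175,0],
    [9.2,-183,0]
  ],
  "rot": [
    [0,0,0],
    [0,0,0],
    [0,0,0],
    [0,0,0],
    [0,0,0]
  ]
}}

```text
time: 15.38
tool_pos: [451.5, -164.3, 192.6]
tcp_rot: [179.8, 0.2, -66.4]
ft_force: [0.9, 1.1, -2.6]
finger_gap: 10.9
```

Call:
{"op": "send_rows", "data": {
  "dp": [
    [0,0,0],
    [0,0,0]
  ],
  "rot": [
    [0,0,0],
    [0,0,0]
  ]
}}

```text
time: 15.62
tool_pos: [452.8, -162.7, 194.6]
tcp_rot: [180.0, 0.1, -66.2]
ft_force: [-0.5, -0.8, -3.5]
finger_gap: 10.6
```

```bash
python3 - <<'E'
from h import *
s,d=snap('wrist','w12'); print(s['time'],s['tool_pos'],s['tcp_rot'],s['finger_gap'],s['ft_force'],s['joint_pos'])
E
```

```text
15.625 [ 452.7617409  -162.68749861  194.64023591] [ 1.79969969e+02  6.58783546e-02 -6.62371056e+01] 10.611303965491349 [-0.4722326  -0.75272775 -3.51595927] [-2.58881041e+01 -9.51212934e+00  1.07370512e+02  1.99495387e-02
  8.22112679e+01  4.03462686e+01]
```

View pics/w12.png

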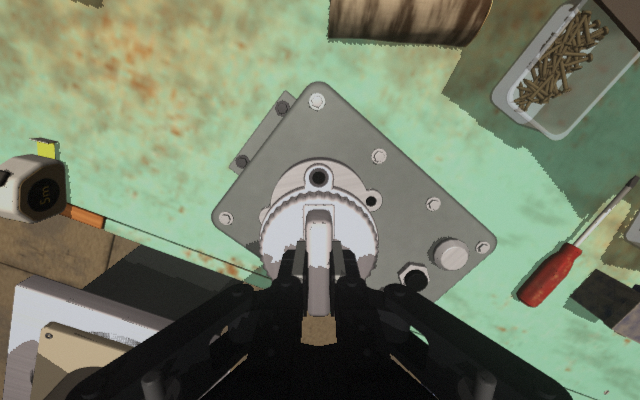

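Position is as intended, with the cap over the head, its ear at (318,178) and the right flange ear hole at (372,201). I'll lower it.

Call:
{"op": "send_rows", "data": {
  "dp": [
    [0,-0.5,-8],
    [0,-0.5,-17],
    [0,-0.5,-26],
    [0,-0.5,-34],
    [0,-0.5,-38]
  ],
  "rot": [
    [0,0,0],
    [0,0,0],
    [0,0,0],
    [0,0,0],
    [0,0,0]
  ]
}}

```text
time: 16.3
tool_pos: [452.6, -164.1, 156.4]
tcp_rot: [180.0, 0.0, -66.3]
ft_force: [-0.2, 0.5, -3.5]
finger_gap: 11.2
```

Call:
{"op": "send_rows", "data": {
  "dp": [
    [0,0,0]
  ],
  "rot": [
    [0,0,0]
  ]
}}

```text
time: 16.42
tool_pos: [452.8, -164.2, 156.9]
tcp_rot: [180.0, 0.0, -66.3]
ft_force: [0.8, 0.0, -3.7]
finger_gap: 10.9
```

Call:
{"op": "send_rows", "data": {
  "dp": [
    [0,0,-2],
    [0,0,-4],
    [0,0,-6],
    [0,0,-8]
  ],
  "rot": [
    [0,0,0],
    [0,0,0],
    [0,0,0],
    [0,0,0]
  ]
}}

```text
time: 16.92
tool_pos: [453.0, -164.3, 149.2]
tcp_rot: [-180.0, -0.0, -66.3]
ft_force: [-0.3, 0.0, -3.9]
finger_gap: 11.3
```

Call:
{"op": "send_rows", "data": {
  "dp": [
    [0,0,-2],
    [0,0,-4],
    [0,0,-6],
    [0,0,-6]
  ],
  "rot": [
    [0,0,0],
    [0,0,0],
    [0,0,0],
    [0,0,0]
  ]
}}

```text
time: 17.42
tool_pos: [453.2, -164.4, 143.7]
tcp_rot: [-180.0, -0.0, -66.3]
ft_force: [-0.6, 0.8, 2.3]
finger_gap: 10.6
```

Call:
{"op": "send_rows", "data": {
  "dp": [
    [0,0,-2],
    [0,0,-4],
    [0,0,-4]
  ],
  "rot": [
    [0,0,0],
    [0,0,0],
    [0,0,0]
  ]
}}

```text
time: 17.8
tool_pos: [453.2, -164.4, 139.5]
tcp_rot: [-180.0, -0.0, -66.3]
ft_force: [-3.1, 1.0, 5.1]
finger_gap: 11.1
```

The spring is engaging, at about 8.5 N after taking off the cap's weight. I'll push down to flush.

Call:
{"op": "send_rows", "data": {
  "dp": [
    [0,0,-1.5],
    [0,0,-3],
    [0,0,-3]
  ],
  "rot": [
    [0,0,0],
    [0,0,0],
    [0,0,0]
  ]
}}

```text
time: 18.18
tool_pos: [453.3, -164.4, 137.5]
tcp_rot: [-180.0, -0.0, -66.3]
ft_force: [-5.2, 2.5, 12.4]
finger_gap: 10.9
```

Call:
{"op": "send_rows", "data": {
  "dp": [
    [0,0,-1],
    [0,0,-1]
  ],
  "rot": [
    [0,0,0],
    [0,0,0]
  ]
}}

```text
time: 18.42
tool_pos: [453.3, -164.4, 137.5]
tcp_rot: [-180.0, -0.0, -66.3]
ft_force: [-10.3, 5.1, 21.2]
finger_gap: 11.2
```

Stopped at z 137.5 with some side force. I'll check whether the cap is flush or hung up.

```bash
python3 - <<'E'
from h import *
s,d=snap('wrist','w13'); print(s['time'],s['tool_pos'],s['tcp_rot'],s['finger_gap'],s['ft_force'],s['wrist_torque'])
snap('scene','s13')
d=load('w13');P=pts(d);h=P[...,2];tp=d['tp'];R=Ro.from_euler('xyz',d['tr'],degrees=True).as_matrix()
L=(P-tp)@R
for nm,m in (('disc L',(abs(L[...,0]+22)<8)&(abs(L[...,1]+15)<12)),('disc R',(abs(L[...,0]-22)<8)&(abs(L[...,1]+15)<12)),('disc front',(abs(L[...,0])<6)&(abs(L[...,1]+33)<2))):
    q=P[m&(h>100)&(h<130)]; print(nm,len(q),np.median(q[:,2]), np.median(((q-tp)@R)[:,2]))
m=(h>96)&(h<103)&(np.hypot(P[...,0]-452.4,P[...,1]+164)<56);print('flange',np.median(P[m][:,2]),m.sum())
m=(h>104)&(h<114)&(np.hypot(P[...,0]-452.4,P[...,1]+164)<56);q=(P[m]-tp)@R;print('ear',np.median(P[m][:,2]),m.sum(),q.min(0),q.max(0))
m=(abs(h-111)<9)&(np.hypot(P[...,0]-452.4,P[...,1]+164)<56);q=(P[m]-tp)@R;print(q.min(0),q.max(0))
a=cv2.imread('pics/w13.png')[140:300,210:430];b=cv2.imread('pics/s13.png')[150:230,310:430]
cv2.imwrite('pics/z13.png',cv2.resize(a,None,fx=3.6,fy=3.6,interpolation=2));cv2.imwrite('pics/z13s.png',cv2.resize(b,None,fx=6,fy=6,interpolation=2))
E
```

```text
18.425 [ 453.30737324 -164.43395313  137.4569068 ] [-1.79974918e+02 -3.95612727e-02 -6.62850995e+01] 11.220986252062174 [-10.2821644    5.0851579   21.17918504] [ 0.76964955  1.68741041 -0.00379866]
disc L 1086 118.03269438112292 19.41996620788391
disc R 1083 117.88474452832034 19.594509444202853
disc front 251 116.28356998033354 21.184459311267066
flange 99.04411911281414 2309
ear 107.2599979833874 1614 [-38.06108421 -50.01265031  23.45704046] [37.87244577  4.13494912 33.37419099]
[-38.06108421 -50.01265031  17.4550014 ] [37.87244577 21.72073256 35.47284301]
```

View pics/z13.png

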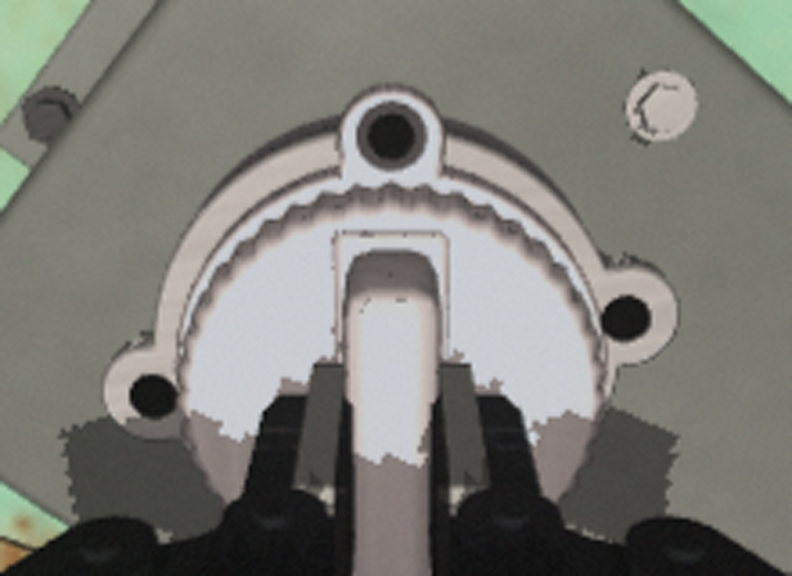

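View pics/z13s.png

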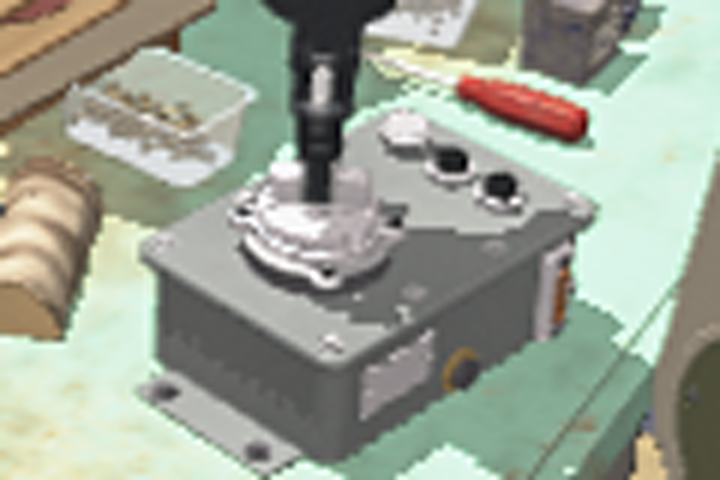

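The disc top is at 118.0 and the flange at 99.05, which makes 19 mm, so the cap is flush. I'll ease the push slightly and turn clockwise.

Call:
{"op": "send_rows", "data": {
  "dp": [
    [0,0,1],
    [0,0,1],
    [0,0,1],
    [0,0,1],
    [0,0,1]
  ],
  "rot": [
    [0,0,0],
    [0,0,-0.08],
    [0,0,-0.18],
    [0,0,-0.28],
    [0,0,-0.38]
  ]
}}

```text
time: 19.15
tool_pos: [454.1, -164.9, 137.5]
tcp_rot: [-179.8, -0.1, -88.2]
ft_force: [-0.0, 0.4, 6.5]
finger_gap: 10.6
```

Call:
{"op": "send_rows", "data": {
  "dp": [
    [0,0,0],
    [0,0,0],
    [0,0,0],
    [0,0,0],
    [0,0,0]
  ],
  "rot": [
    [0,0,-0.12],
    [0,0,-0.24],
    [0,0,-0.36],
    [0,0,-0.48],
    [0,0,-0.6]
  ]
}}

```text
time: 19.77
tool_pos: [454.0, -165.0, 137.5]
tcp_rot: [-179.8, -0.0, -122.7]
ft_force: [0.3, -1.3, 6.1]
finger_gap: 11.1
```

Call:
{"op": "send_rows", "data": {
  "dp": [
    [0,0,-0.5],
    [0,0,-1],
    [0,0,-1],
    [0,0,-1],
    [0,0,-1]
  ],
  "rot": [
    [0,0,-0.1],
    [0,0,-0.2],
    [0,0,-0.3],
    [0,0,-0.39],
    [0,0,-0.39]
  ]
}}

```text
time: 20.4
tool_pos: [454.2, -165.5, 137.4]
tcp_rot: [-179.8, 0.0, -144.9]
ft_force: [-4.0, -1.8, 13.3]
finger_gap: 10.9
```

```bash
python3 - <<'E'
from h import *
s,d=snap('wrist','w14'); print(s['time'],s['tool_pos'],s['tcp_rot'],s['finger_gap'],s['ft_force'],s['wrist_torque'],s['joint_pos'])
d=load('w14');P=pts(d);h=P[...,2];tp=d['tp'];R=Ro.from_euler('xyz',d['tr'],degrees=True).as_matrix();L=(P-tp)@R
for nm,m in (('disc L',(abs(L[...,0]+22)<8)&(abs(L[...,1]+15)<12)),('disc R',(abs(L[...,0]-22)<8)&(abs(L[...,1]+15)<12))):
    q=P[m&(h>100)&(h<130)]; print(nm,len(q),np.median(q[:,2]), np.median(((q-tp)@R)[:,2]))
m=(h>96)&(h<103)&(np.hypot(P[...,0]-452.4,P[...,1]+164)<56);print('flange',np.median(P[m][:,2]),m.sum())
cv2.imwrite('pics/z14.png',cv2.resize(cv2.imread('pics/w14.png')[140:300,210:430],None,fx=3.6,fy=3.6,interpolation=2))
E
```

```text
20.4 [ 454.22572377 -165.52252026  137.38321139] [-1.79770679e+02  4.96914879e-02 -1.44856840e+02] 10.903889527215854 [-3.97878973 -1.79114123 13.33223021] [-0.28727724  0.72033629  0.06270394] [-2.60525902e+01 -6.46115131e+00  1.10793564e+02 -6.91687368e-02
  7.54427073e+01  1.18821603e+02]
disc L 1089 117.9599913322159 19.489221920476627
disc R 1085 117.8592977306285 19.556266828269024
flange 98.97263881307313 1467
```

View pics/z14.png

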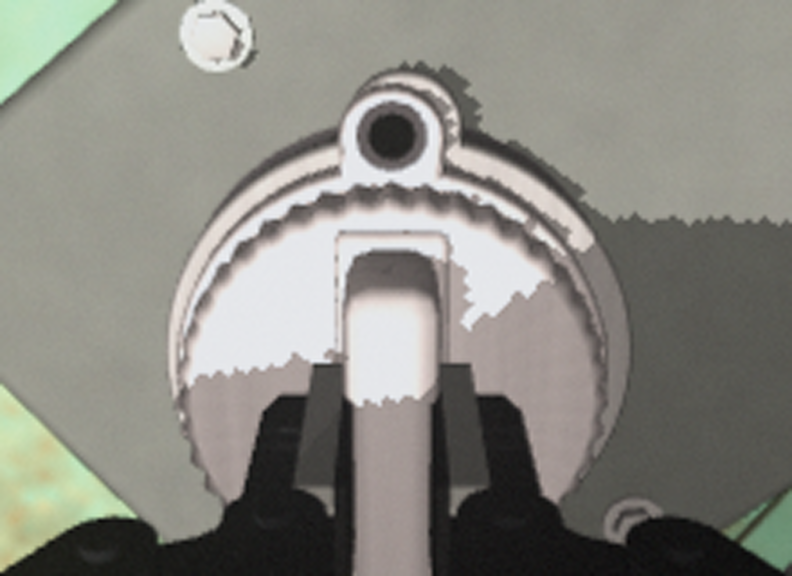

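The cap is flush and nearly round. The flange ear at (412,115) still peeks out right of the cap ear at (390,133), so a few degrees remain. I'll turn on to the stop and recentre slightly.

Call:
{"op": "send_rows", "data": {
  "dp": [
    [-0.7,0.6,0],
    [-1.5,1.3,0],
    [-1.5,1.3,0],
    [-1.5,1.3,0]
  ],
  "rot": [
    [0,0,-0.02],
    [0,0,-0.04],
    [0,0,-0.06],
    [0,0,-0.06]
  ]
}}

```text
time: 20.95
tool_pos: [452.9, -165.6, 137.6]
tcp_rot: [-179.6, 0.0, -148.2]
ft_force: [-2.1, -9.2, 11.5]
finger_gap: 11.4
```

```bash
python3 - <<'E'
from h import *
s=r.sense(); print(s['time'],s['tool_pos'],s['tcp_rot'],s['ft_force'],s['wrist_torque'])
E
```

```text
20.95 [ 452.93990615 -165.58675535  137.61377641] [-1.79619031e+02  1.60828503e-02 -1.48213061e+02] [-2.07143172 -9.17060271 11.47586197] [-1.46842148  0.59842322  0.66274309]
```

Call:
{"op": "send_rows", "data": {
  "dp": [
    [0,0,0],
    [0,0,0],
    [0,0,0]
  ],
  "rot": [
    [0,0,-0.02],
    [0,0,-0.04],
    [0,0,-0.04]
  ]
}}

```text
time: 21.32
tool_pos: [453.0, -165.6, 137.6]
tcp_rot: [-179.6, 0.0, -150.4]
ft_force: [-1.3, -8.5, 11.0]
finger_gap: 10.9
```

```bash
python3 - <<'E'
from h import *
s,d=snap('wrist','w15'); print(s['time'],s['tool_pos'],s['tcp_rot'],s['ft_force'],s['wrist_torque'])
cv2.imwrite('pics/z15.png',cv2.resize(cv2.imread('pics/w15.png')[140:300,210:430],None,fx=3.6,fy=3.6,interpolation=2))
E
```

```text
21.325 [ 452.99673691 -165.5555838   137.60438848] [-1.79609042e+02  2.46068207e-02 -1.50427180e+02] [-1.31221059 -8.48166698 11.00050032] [-1.55722421  0.52590519  1.70876902]
```

View pics/z15.png

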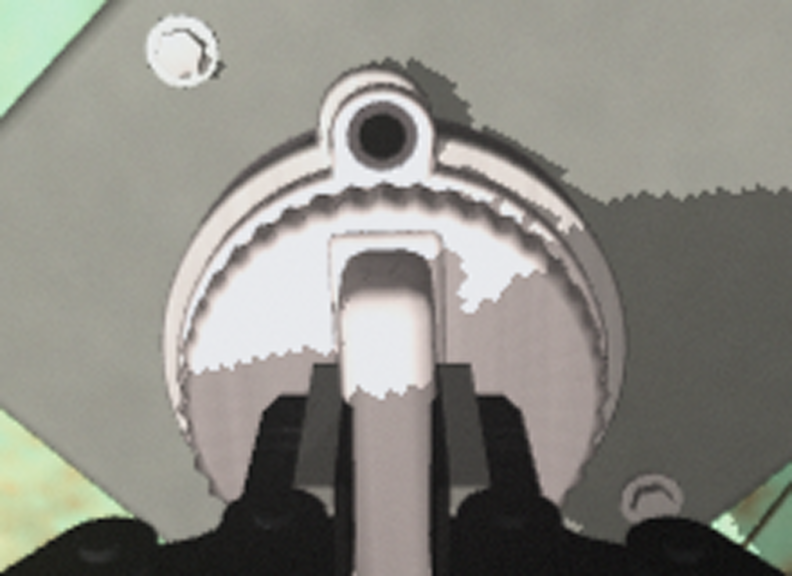

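The torque of about +1.7 Nm shows the stop is reached, and the cap has begun to twist slightly in the jaws. I'll ease the turn and side force and press a little harder down.

Call:
{"op": "send_rows", "data": {
  "dp": [
    [0,-0.6,-0.5],
    [0,-1.2,-0.8],
    [0,-1.2,-0.8],
    [0,-1.2,-0.8]
  ],
  "rot": [
    [0,0,0.015],
    [0,0,0.03],
    [0,0,0.03],
    [0,0,0.03]
  ]
}}

```text
time: 21.88
tool_pos: [453.1, -165.8, 137.5]
tcp_rot: [-179.7, 0.1, -148.7]
ft_force: [-5.0, -2.2, 18.5]
finger_gap: 11.4
```

```bash
python3 - <<'E'
from h import *
s,d=snap('wrist','w16'); print(s['time'],s['tool_pos'],s['tcp_rot'],s['ft_force'],s['wrist_torque'],s['finger_gap'])
snap('scene','s16'); snap('top','t16')
d=load('w16');P=pts(d);h=P[...,2];tp=d['tp'];R=Ro.from_euler('xyz',d['tr'],degrees=True).as_matrix();L=(P-tp)@R
for nm,m in (('disc L',(abs(L[...,0]+22)<8)&(abs(L[...,1]+15)<12)),('disc R',(abs(L[...,0]-22)<8)&(abs(L[...,1]+15)<12))):
    q=P[m&(h>100)&(h<130)]; print(nm,len(q),np.median(q[:,2]))
m=(h>96)&(h<103)&(np.hypot(P[...,0]-452.4,P[...,1]+164)<58);print('flange',np.median(P[m][:,2]),m.sum())
# cap centre (disc rim at z118) and bar direction
m=(h>134)&(h<145)&(np.hypot(P[...,0]-452.4,P[...,1]+164)<36)&(abs(L[...,0])<7);q=P[m];rc=cv2.minAreaRect(q[:,:2].astype(np.float32));print('bar',rc)
for y0 in(-27,-22,-17,-12): k=m&(abs(L[...,1]-y0)<2); print(y0,L[k][:,0].min(),L[k][:,0].max(),k.sum())
g=d['pixels'].astype(int).sum(2); v,u=np.mgrid[0:400,0:640]
m=(g<160)&(abs(u-317)<10)&(abs(v-177)<10); p=(u[m].mean(),v[m].mean()); e=onplane(d,p,108); print('ear hole',p,e, 'angle from head',np.degrees(np.arctan2(e[1]+164,e[0]-452.4)),'z',np.median(h[m]))
cv2.imwrite('pics/z16.png',cv2.resize(cv2.imread('pics/w16.png')[140:300,210:430],None,fx=3.6,fy=3.6,interpolation=2))
cv2.imwrite('pics/z16s.png',cv2.resize(cv2.imread('pics/s16.png')[150:230,310:430],None,fx=6,fy=6,interpolation=2))
E
```

```text
21.875 [ 453.143225   -165.80957826  137.49073861] [-1.79693353e+02  8.27064126e-02 -1.48736292e+02] [-4.98715511 -2.21608312 18.46343758] [-0.37062267  0.99815992  0.85318041] 11.352896961780573
disc L 1080 118.07174649117134
disc R 1089 118.07765621078349
flange 98.99739043516809 1497
bar ((452.72967529296875, -165.32833862304688), (13.907822608947754, 57.918880462646484), 31.655258178710938)
-27 -6.547434363090206 5.673096374441038 213
-22 -6.99822275513506 6.194955629129247 204
-17 -6.535395076820152 6.246494328922191 191
-12 -6.936709487660102 6.9716972268692805 214
ear hole (np.float64(317.4310344827586), np.float64(177.52586206896552)) [ 475.93121077 -201.70241462  108.        ] angle from head -58.030473080804285 z 107.88416431211905
```

View pics/z16.png

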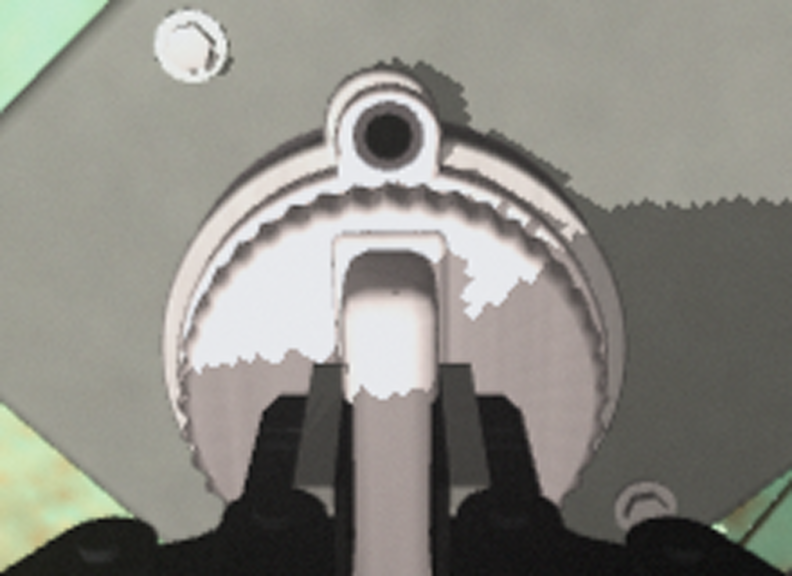

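View pics/z16s.png

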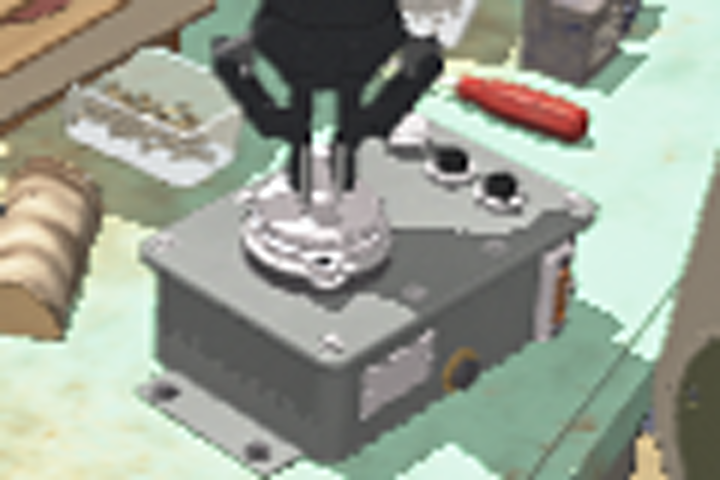

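Call:
{"op": "send_rows", "data": {
  "dp": [
    [0,0,0],
    [0,0,0],
    [0,0,0],
    [0,0,0],
    [0,0,0]
  ],
  "rot": [
    [0,0,0],
    [0,0,0],
    [0,0,0],
    [0,0,0],
    [0,0,0]
  ]
}}

```text
time: 22.65
tool_pos: [453.1, -165.8, 137.5]
tcp_rot: [-179.7, 0.1, -148.7]
ft_force: [-4.7, -2.1, 18.0]
finger_gap: 10.9
```

```bash
python3 - <<'E'
from h import *
s=r.sense(); print(s['time'],s['tool_pos'],s['tcp_rot'],s['ft_force'],s['wrist_torque'],s['finger_gap'],s['joint_pos'])
E
```

```text
22.65 [ 453.14707475 -165.79391257  137.46560477] [-1.79695894e+02  8.16887577e-02 -1.48733887e+02] [-4.73524041 -2.14442273 17.98128785] [-0.41943024  0.95102163  0.80423174] 10.881920868616799 [-2.61176753e+01 -6.68956656e+00  1.10994646e+02 -9.82859456e-02
  7.53947612e+01  1.22640963e+02]
```

The readings are steady: about 18 N down, 0.8 Nm held against the stop, and flush. I'm handing in.

```bash
python3 - <<'E'
from h import *
print(job.hand_in())
E
```

```text
the job is handed in; nothing more can be done
None
```

The element is in the bore and released, and the cap is on, turned to the stop and still held flush. I handed the job in at about 22.7 s.

- **Element:** I lowered it into the bore by its stem and let go. Afterwards its body top measured 6 mm below the flange, as the task describes.
- **Cap:** The lugs went through the notches and I pushed the cap flush before turning. I then turned it clockwise about 82° until the stop pushed back.
- **Last checks:** The disc top was 19.08 mm above the flange's top face against a nominal 19 mm, so the cap is flush. The arm is holding with about 18 N down and 0.8 Nm against the stop, and readings stayed steady over the last 0.6 s.
- **What disagreed:**
  - The camera puts the cap 1–2° past the ear line and about 1.3 mm off the head's axis, which is within the play.
  - Just before that I overturned by about 2°, so the cap twisted slightly in the jaws, and I eased it back.
  - A 1.3 mm centring nudge in y only built up about 9 N of side force without moving the cap, so I left it there.

The cameras cannot show the spring plate's travel, so I judged that only from the spring force. I did not touch the tools and materials lying around.

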